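Weighted lever held level over its pivot stand

ROBOT

A 6-joint arm with a two-finger parallel gripper is mounted at the origin on a cart in front of the work surface, level with it; the furniture and walls round the work are solid. World frame = base frame: x ahead of the robot, y to its left, z up, the work surface at z = 0. Lengths are in m, angles in rad, forces in N, time in s.
With the tool pointing down it reaches from about 0.375 to 0.825 m from the base axis. Payload 5.5 kg.
Tool frame: the origin (TCP) lies at the very end of the fingers, on their centre line; the grasp point (between the pads) lies 19 mm behind it; z points along the fingers, y is the line along which they close (so a half turn about z gives the same grasp; the last joint's range is limited). The gripper opens to 85 mm and grips with 20 to 120 N. Pads are 22 mm wide; open, the fingers measure 114 mm over their backs; the gripper's body (76 mm by 85 mm) begins 54 mm behind the grasp point. The pads swing forward as they close: fully open they stand 13 mm farther back than shut.
Start: joints at [-1.267, 0.314, -0.047, 1.21, 0, 1.571], TCP at [0.179, -0.573, 0.231] pointing down, gripper open.
Joint ranges: [-2.67, 2.67], [-0.69, 1.73], [-1.03, 1.25], [-2.08, 2.16], [-1.42, 1.45], [-3.14, 3.14]. Speed limits (rad/s): [2.39, 2.39, 3.01, 3.14, 3.14, 3.14].

INTERFACE

Orientations are given as [roll, pitch, yaw] about the fixed x, y, z axes, in that order (R = Rz(yaw) Ry(pitch) Rx(roll)).
In Python, from station import ctrl gives the robot as it stands. Calls block until the motion is done:
- ctrl.move_ptp(position, orientation): joint-space move of the TCP to a pose.
- ctrl.servo_line(position, rotation=None, v=0.15, max_force=None): straight line of the TCP; rotation=None keeps the orientation; v is the mean speed in m/s. With max_force (N) it stops when the force on the tool has changed by that much, and returns True; else False.
- ctrl.move_j(angles): joint-space move.
- ctrl.ungrasp() and ctrl.close_gripper(newtons=None): open the fingers fully, or close them until they stop; newtons is the grip in N (None keeps the last).
- ctrl.hold(seconds).
- ctrl.solve_ik(position, orientation): joint angles nearest the present ones, or None.
- ctrl.sense(): the state.
- ctrl.grab_frame(name): name is "scene" or "top" or "wrist"; returns the picture (384x512x3 uint8, red, green, blue); there is no depth.
- ctrl.get_calibration(name): a dict with "camera_matrix" (3x3 intrinsics, pixels), "R" (3x3) and "t" (3): a world point X has camera coordinates R X + t. Camera axes: x right, y down, z forward; pixel columns grow to the right and rows downward; lengths in m; the calibration is good to about 2 mm. A picture is of the moment at which its call begins: read the wrist's pose just before it. get_calibration takes no time and is no camera call; for the wrist camera it gives the pose at the moment of the call.
A pose or a line that the arm cannot do raises ctrl.Unreachable and nothing moves.
- ctrl.close_job(): hands the job in; it is judged then, once.
Trained networks look in the newest picture that a camera, given by its name, has taken for a name from the list of things; names that differ only in an ending like _2 or _b are one class to them, and where a whole thing is asked for, a point or a joint stands for the part that bears it (a point fixed in the world has none). Each returns a list of dicts, best first, with "conf" (0 to 1); they miss things now and then, are a little off and sometimes report something else, mostly with a low value. They report only what shows in the picture. A call takes as long as a camera call.
- ctrl.outline_of(camera, target): "region" (384x512 bool, what is visible of it) and "box" ([left, top, right, bottom] in pixels, round what is visible of it).
- ctrl.pinpoint(camera, target): "centre" ([column, row] in pixels: a listed point, or the origin of a listed thing).
The state is a dict: "time_s": time; "qpos": joint angles; "dq": joint speeds; "joint_torque": joint torques, N m; "eef_pos": TCP position; "eef_rot": TCP orientation; "ft_force": force on the tool from outside, world axes, zero at the start; "ft_torque": the same for the moment, N m; "opening": finger opening in m; "grip_force": force on a finger pad.
Only numpy, scipy, OpenCV 4.12 (cv2) and the standard library are available. Lean on these libraries where they do the work, as an engineer would, in place of code of your own. Each camera call takes 0.05 s, during which the arm holds its last target. There are 200 camera calls.

TASK

Get the weighted lever ready to go on its pivot stand: first, with the lever still lying on the bench, slide the square weight along the arm, away from the hub, until you feel it come up against the stop collar. Then lift the lever by its balance point and hold it level over the stand without touching it, the hub's bore centred above the pivot pin and about 2 cm clear of the pin's tip, the thin neck near the tail in line above the stand's fork. Finish while still holding it there, ready to be lowered, and leave the other things on the bench where they are.

Things in the scene. Friction and masses are not known exactly. Their poses are not given: they have to be found in the camera images.
- lever: steel lever, 0.9 kg with its weight, 173 mm long, lying on hub and tail boss behind a carton 130 mm high. Origin: bore axis at the hub's underside; x along the arm to the tail, z up. Bare arm between hub and weight: bar 16 mm wide, 9 to 27 mm above the underside. Balance point, with the weight at the collar: on the bare arm, 47 mm from the bore axis (x=47 mm, y=0); grip there, to 9 mm
- lever_weight (a joint): place of the sliding weight along the arm, m: 0 innermost (its centre 64 mm from the bore axis), growing towards the tail, 0.033 against the stop collar (centre at 97 mm). Held by friction of about 1.5 N, stays where it is left. Pushing on at the stop with more than about 4 N slides the whole lever along the bench
- weight_mid (a point): centre of the sliding weight: steel block round the arm, 24 mm along the arm, 40 mm wide, 34 mm high, its underside 4 mm above the bench while the lever lies there
- lever_bore (a point): centre of the hub's bore at the hub's underside. Hub: upright cylinder 50 mm in diameter, 36 mm high, its bush 1.5 mm higher; bore 18 mm, right through
- lever_neck (a point): middle of the thin round neck (10 mm diameter) between stop collar and tail boss, 123 mm from the bore axis, 18 mm above the hub's underside. Stop collar: 28 mm square plate at 109 to 115 mm. Tail boss: upright, 19 mm diameter, 30 mm high, axis at 138 mm
- stand: grey pivot stand, fixed: base plate 92 x 64 x 10 mm, a pillar (37 mm diameter at its head) up to a shoulder 70 mm above the bench, on it the upright pivot pin; a rest arm leads from the pillar to a fork. Origin: pin's axis at bench level; x from the pin along the rest arm to the fork, z up
- stand_tip (a point): tip of the upright pivot pin: 15 mm diameter, 30 mm long, its tip 100 mm above the bench
- stand_fork (a point): seat of the fork at the end of the rest arm, 123 mm from the pin's axis, 82 mm above the bench; its two horns reach 94 mm
- lever_press_left: fixed lever press to the left of the stand, not used, 430 mm tall: an obstacle on the way from the arm's start. Origin: centre of its base (143 x 199 mm); its column rises from the half of the base near the robot, its head reaches over the far half from 235 mm up
- oil_bottle: white dropper bottle with an orange nozzle, 39 mm diameter, 112 mm tall, standing on the bench just beyond the base of the lever press; leave alone. Origin: centre of its underside
- screw_dish: round metal dish of screws, 90 mm diameter, 18 mm high, at the front edge of the bench; leave alone. Origin: centre of its underside
- marker: dark marker pen, 130 mm long, 14 mm thick, lying flat at the front of the bench; leave alone. Origin: centre of its underside
- hex_keys: holder of hex keys, 30 x 90 x 26 mm, at the front edge of the bench; leave alone. Origin: centre of its underside

How it is judged:
By the outcome, as a careful person would: the job done as asked, in the order asked, and still so for the second after the job is handed in, while the arm keeps its last pose, push and grip.
It also fails if it takes over 48 s, if anything falls off the work surface, if the arm or the gripper's body presses on something with over 40 N, if the wrist force passes 120 N, or if a joint passes its speed limit or range.

## Working session

There is one attempt and no reset: what is moved stays moved. The work goes in short steps, each a Python script; the robot and the scene stay as the last script left them, time stands still between calls to the robot, and variables do not carry over. Pictures are saved under pics/ and viewed, at most 10 in all, crops included, and the job is handed in when it is done.

```bash
ls; mkdir -p pics
python3 - <<'E'
from station import ctrl
import cv2,numpy as np
s=ctrl.sense();print(s)
ims=[]
for c in("scene","top"):
    im=ctrl.grab_frame(c);ims.append(im)
    k=ctrl.get_calibration(c);print(c,k["camera_matrix"].round(1).tolist(),(-k["R"].T@k["t"]).round(3),k["R"][2].round(2))
    for n in["lever_bore","lever_neck","weight_mid","lever","stand","stand_tip","stand_fork","lever_press_left","oil_bottle"]:
        print(n,[(np.round(d["centre"],1).tolist(),round(d["conf"],2)) for d in ctrl.pinpoint(c,n)][:2])
    cv2.imwrite(f"pics/{c}0.png",cv2.cvtColor(im,cv2.COLOR_RGB2BGR))
E
```

```text
pics
{'time_s': 0.0, 'qpos': array([-1.26700148e+00,  3.14239708e-01, -4.81005322e-02,  1.21017397e+00,
        2.38115913e-05,  1.57078368e+00]), 'dq': array([-0.00146594,  0.00028844, -0.0003141 ,  0.00241305, -0.00054772,
       -0.00133294]), 'joint_torque': array([ 1.72750305e-06, -5.39592505e+01,  3.39750659e+01,  1.91989623e-02,
       -5.77240280e-05, -1.44098014e-07]), 'eef_pos': array([ 0.17932007, -0.57196911,  0.23041694]), 'eef_rot': array([-3.13987477e+00, -2.38332901e-05,  3.03807452e-01]), 'ft_force': array([-0.05351329,  0.20230457, -0.03970803]), 'ft_torque': array([0.00877224, 0.03221682, 0.00457466]), 'grip_force': 0.0, 'opening': 0.08512903852142958}
scene [[453.5, 0.0, 255.8], [0.0, 453.5, 194.8], [0.0, 0.0, 1.0]] [0.782 0.464 0.964] [-0.23 -0.46 -0.86]
lever_bore [([215.8, 179.7], 0.94)]
lever_neck [([171.7, 198.0], 0.77)]
weight_mid [([195.0, 189.8], 0.78)]
lever [([211.4, 177.3], 0.58)]
stand [([235.9, 220.7], 0.88), ([353.7, 260.7], 0.61)]
stand_tip [([235.3, 198.9], 0.87)]
stand_fork [([184.1, 221.5], 0.63)]
lever_press_left [([352.6, 261.5], 0.46)]
oil_bottle [([215.3, 298.7], 0.61)]
top [[417.3, 0.0, 255.1], [0.0, 417.3, 190.4], [0.0, 0.0, 1.0]] [0.355 0.019 1.105] [ 0.2  -0.   -0.98]
lever_bore [([312.9, 187.8], 0.85)]
lever_neck [([307.5, 143.0], 0.9)]
weight_mid [([309.9, 162.3], 0.69)]
lever [([309.5, 190.2], 0.7)]
stand [([262.2, 192.1], 0.74), ([308.0, 146.1], 0.25)]
stand_tip [([267.9, 182.0], 0.75)]
stand_fork [([263.3, 136.2], 0.57)]
lever_press_left [([311.4, 189.8], 0.33)]
oil_bottle [([211.4, 146.3], 0.73)]
```

```bash
python3 -c "
import cv2
for c in('scene','top'):
    cv2.imwrite(f'pics/{c}1.png',cv2.resize(cv2.imread(f'pics/{c}0.png'),(768,576)))"
```

```text
(no output)
```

View pics/scene1.png

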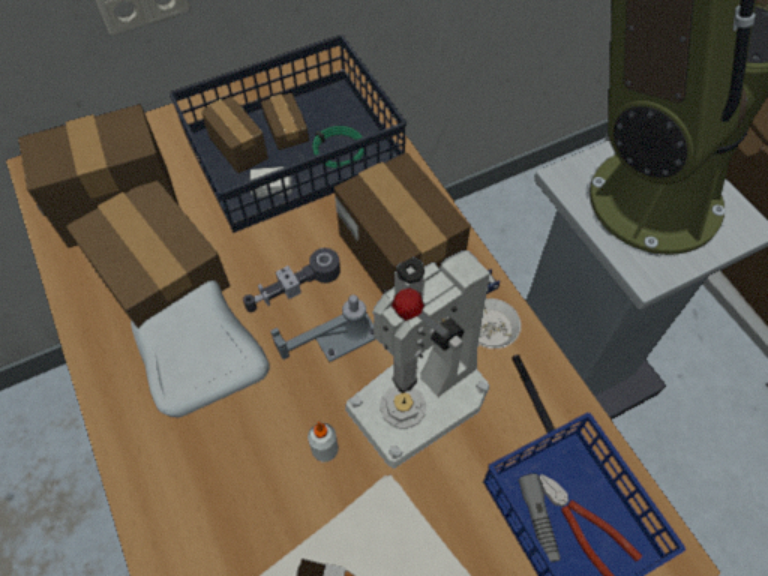

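View pics/top1.png

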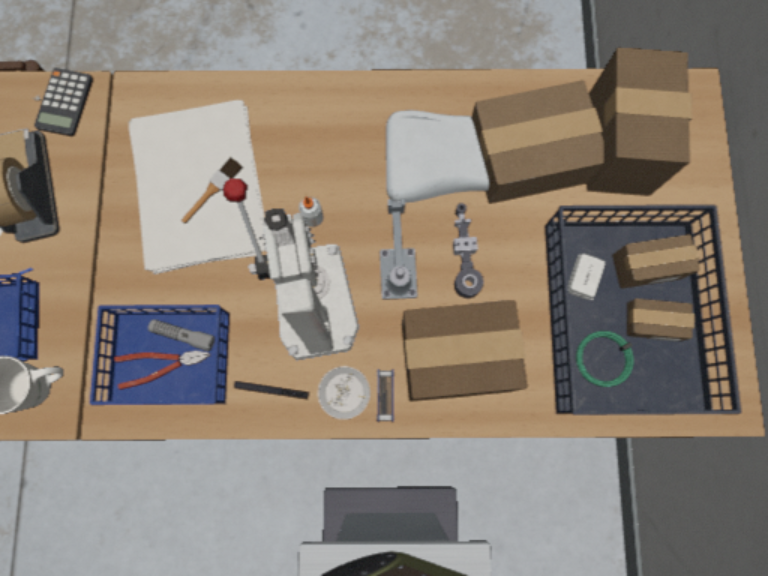

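The lever lies roughly along +x with its hub near the robot, at about (312,188) in the top frame. The stand is at about (266,182), with the press to its left and the carton on the robot side of the lever. I'll fit the poses next.

```bash
cat > h.py <<'E'
from station import ctrl
import cv2,numpy as np
from scipy.optimize import least_squares
def proj(k,X):
    p=k["camera_matrix"]@(k["R"]@np.asarray(X,float)+k["t"]);return p[:2]/p[2]
def look(cam,names,n=1,raw=None):
    """list of (calib,name,pixel,conf) over n fresh frames"""
    o=[]
    for _ in range(n):
        k=ctrl.get_calibration(cam);im=ctrl.grab_frame(cam)
        if raw: cv2.imwrite(raw,cv2.cvtColor(im,cv2.COLOR_RGB2BGR))
        for m in names:
            d=ctrl.pinpoint(cam,m)
            if d and d[0]["conf"]>.4:o.append((k,m,np.array(d[0]["centre"]),d[0]["conf"]))
    return o
LOC={"lever_bore":(0,0,0),"lever_neck":(.123,0,.018),"stand_tip":(0,0,.1),"stand_fork":(.123,0,.082),"stand":(0,0,0),"oil_bottle":(0,0,0),"lever_press_left":(0,0,0)}
def place(p,l):
    c,s=np.cos(p[2]),np.sin(p[2]);z=p[4] if len(p)>4 else 0
    return np.array([p[0]+c*l[0]-s*l[1],p[1]+s*l[0]+c*l[1],l[2]+z])
def fit(obs,x0,z=0,weight=True):
    """x,y,yaw,joint"""
    def f(p):
        r=[]
        for k,m,px,c in obs:
            l=(.064+p[3],0,.021) if m=="weight_mid" else LOC[m]
            X=place(p,l);X[2]+=z
            r+=list(proj(k,X)-px)
        return np.array(r+[(p[3]-.015)*1e-3])
    s=least_squares(f,x0,loss="soft_l1",f_scale=2,x_scale=[.01,.01,.1,.01]);return s.x,f(s.x)[:-1].reshape(-1,2)
E
python3 - <<'E'
from h import *
np.set_printoptions(precision=4,suppress=True)
A=[];B=[]
for c in("scene","top"):
    o=look(c,["lever_bore","lever_neck","weight_mid","stand","stand_tip","stand_fork","oil_bottle"],2)
    for q in o:
        (A if q[1][0] in"lw" else B).append(q)
    # press: outline for its base
    d=ctrl.outline_of(c,"lever_press_left");print([(e["box"],round(e["conf"],2)) for e in d][:2])
x,r=fit(A,[.45,-.13,0,.015]);print("lever",x);print([(q[1],v) for q,v in zip(A,r)])
b=[q for q in B if q[1]!="oil_bottle"]
x,r=fit(b,[.45,-.03,0,.015]);print("stand",x);print([(q[1],v) for q,v in zip(b,r)])
# bench points (z) from top pixels (384-scale) : press base right edge, carton top far corners
def back(cam,px,z):
    k=ctrl.get_calibration(cam);d=k["R"].T@np.linalg.solve(k["camera_matrix"],[*px,1]);o=-k["R"].T@k["t"];return (o+d*(z-o[2])/d[2])
for n,c,px,z in[("press base R","top",(340/1.5,248/1.5),.02),("press base Rn","top",(356/1.5,345/1.5),.02),("press base Ln","top",(290/1.5,357/1.5),.02),("presshead R far","top",(310/1.5,240/1.5),.3),("col top R near","top",(328/1.5,340/1.5),.25),("carton","top",(404/1.5,309/1.5),.13),("carton","top",(515/1.5,302/1.5),.13),("carton","top",(525/1.5,388/1.5),.13),("basket","top",(550/1.5,215/1.5),.1)]:
    print(n,back(c,px,z))
print(ctrl.sense()["time_s"])
E
```

```text
[]
[]
lever [ 0.5867 -0.1379  0.0831  0.0037]
[('lever_bore', array([0.3753, 1.1646])), ('lever_neck', array([ 2.31  , -0.1533])), ('weight_mid', array([-0.127 , -0.5847])), ('lever_bore', array([-1.9247,  2.1646])), ('lever_neck', array([ 3.61  , -0.1533])), ('weight_mid', array([-26.827 ,   7.8153])), ('lever_bore', array([ 0.1495, -1.7292])), ('lever_neck', array([0.864 , 2.2119])), ('weight_mid', array([2.9604, 1.7513])), ('lever_bore', array([-0.4505, -0.9292])), ('lever_neck', array([-1.336 , -0.5881])), ('weight_mid', array([3.8604, 1.3513]))]
stand [ 0.5916 -0.012   0.0878  0.015 ]
[('stand', array([0.2199, 1.0707])), ('stand_tip', array([-1.026 , -1.5838])), ('stand_fork', array([4.7515, 3.5808])), ('stand', array([ 0.5199, -1.0293])), ('stand_tip', array([1.774 , 0.7162])), ('stand_fork', array([-29.3485, -72.8192])), ('stand', array([ 3.1119, -0.3214])), ('stand_tip', array([-1.768 , -2.5706])), ('stand_fork', array([0.706 , 0.1493])), ('stand', array([1.0119, 1.6786])), ('stand_tip', array([-0.968 ,  0.5294])), ('stand_fork', array([-1.294 , -1.8507]))]
press base R [0.6522 0.0932 0.02  ]
press base Rn [0.4776 0.064  0.02  ]
press base Ln [0.4575 0.1782 0.02  ]
presshead R far [0.5869 0.1141 0.3   ]
col top R near [0.4588 0.0928 0.25  ]
carton [ 0.5218 -0.0163  0.13  ]
carton [ 0.532  -0.1922  0.13  ]
carton [ 0.3974 -0.201   0.13  ]
basket [ 0.6857 -0.2648  0.1   ]
2.7
```

Run:
```python
from h import *
np.set_printoptions(precision=4,suppress=True)
ctrl.move_ptp([.645,-.133,.25],[np.pi,0,.083])
s=ctrl.sense();print(s["time_s"],s["eef_pos"],s["eef_rot"],s["ft_force"])
k=ctrl.get_calibration("wrist");print(-k["R"].T@k["t"],k["R"][2])
o=look("wrist",["lever_bore","lever_neck","weight_mid"],2,"pics/w1.png")
o+=look("top",["lever_bore","lever_neck","weight_mid"],1)
for q in o:print(q[1],q[2],q[3])
x,r=fit(o,[.587,-.138,.083,.01]);print(x,r.round(1).tolist(),ctrl.sense()["time_s"])
```

```text
4.9833 [ 0.6447 -0.134   0.25  ] [3.1413 0.0001 0.0817] [ 0.334  -0.2271 -0.5009]
[ 0.7111 -0.1275  0.3918] [-0.2627 -0.0205 -0.9647]
lever_bore [252.6 200.7] 0.8
lever_neck [251.9 112.9] 0.72
weight_mid [250.2 157.1] 0.7
lever_bore [252.3 199.8] 0.83
weight_mid [253.  154.5] 0.61
lever_neck [305.6 146. ] 0.71
weight_mid [306.1 164. ] 0.43
[ 0.5878 -0.1356  0.0929  0.0041] [[-0.4, 0.7], [-1.0, -1.3], [1.2, -1.3], [0.1, 1.6], [-1.3, 1.4], [1.1, -1.5], [3.2, -0.4]] 5.5833
```

View pics/w1.png

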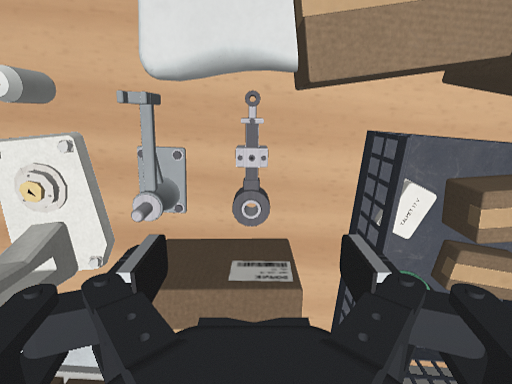

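The wrist view shows the lever clear, with bore ring (251,209), weight (252,157) and neck (252,113). I'll refine the lever pose from closer and measure the stand as well.

Run:
```python
from h import *
np.set_printoptions(precision=4,suppress=True)
st=look("wrist",["stand_tip","stand_fork","stand"],2)
x=[.5878,-.1356,.089,.004]
p=place(x,(.068,0,0));ctrl.servo_line([p[0],p[1],.12],rotation=[np.pi,0,x[2]],v=.15)
o=look("wrist",["lever_bore","lever_neck","weight_mid"],3,"pics/w2.png")
for q in o+st:print(q[1],q[2],round(q[3],2))
x,r=fit(o,x);print(x,r.round(1).tolist())
y,r=fit(st,[.5916,-.012,.0878,0]);print("stand",y,r.round(1).tolist())
im=cv2.imread("pics/w2.png");k=o[0][0]
for l in[(0,0,.0375),(.064+x[3],0,.038),(.052+x[3],.02,.038),(.052+x[3],-.02,.038),(.076+x[3],.02,.038),(.076+x[3],-.02,.038),(.138,0,.03),(.115,.014,.032),(.115,-.014,.032)]:
    cv2.circle(im,tuple(proj(k,place(x,l)).round().astype(int).tolist()),2,(0,0,255),-1)
cv2.imwrite("pics/w2b.png",cv2.resize(im,(768,576)));print(ctrl.sense()["time_s"])
```

```text
lever_bore [251.8 248.3] 0.89
lever_neck [254.9 128.5] 0.6
weight_mid [254.1 191.8] 0.63
lever_bore [252.2 250.5] 0.7
lever_neck [254.  128.9] 0.73
weight_mid [254.5 192.1] 0.71
lever_bore [252.  247.2] 0.92
lever_neck [257.8 126.9] 0.59
weight_mid [253.5 192.3] 0.6
stand_tip [138.5 212.9] 0.8
stand_fork [135.6  97.4] 0.59
stand [162.7 189.5] 0.79
stand_tip [138.5 214.2] 0.94
stand_fork [134.8  98.3] 0.74
stand [164.5 193. ] 0.88
[ 0.5876 -0.1332  0.063   0.0036] [[0.2, 3.4], [0.6, -1.6], [-0.3, 0.4], [-0.2, 1.1], [1.5, -2.0], [-0.7, 0.1], [0.2, 4.2], [-2.0, -0.7], [0.5, -0.6]]
stand [ 0.5931 -0.0113  0.0534  0.015 ] [[-1.0, 2.9], [-0.4, -1.0], [2.4, 1.5], [-0.9, 1.6], [0.5, -1.9], [0.6, -2.0]]
7.6
```

View pics/w2b.png

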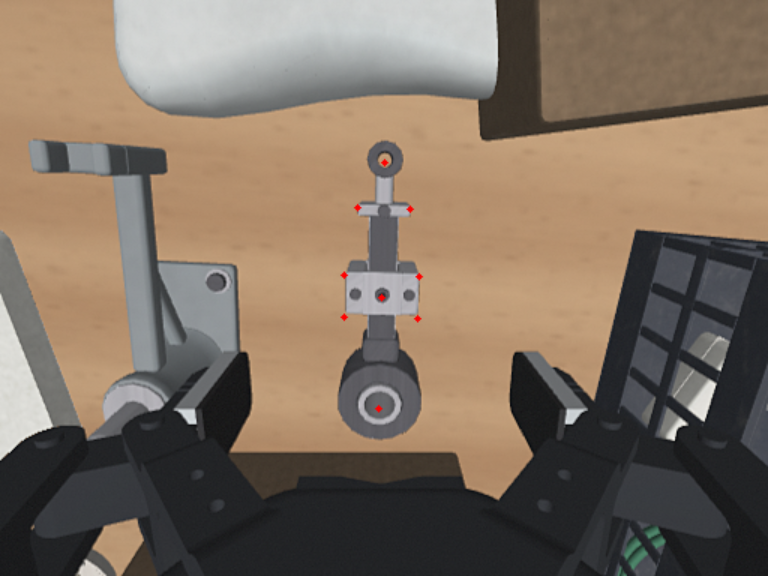

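The overlay matches the lever to within about 1 mm. Next I'll grip the weight gently and slide it to the stop with a force limit.

Run:
```python
from h import *
np.set_printoptions(precision=4,suppress=True)
x=[.5888,-.1332,.062,.0042]
R=[np.pi,0,x[2]];u=np.array([np.cos(x[2]),np.sin(x[2]),0])
p=place(x,(.064+x[3],0,0))
ctrl.servo_line([p[0],p[1],.06],rotation=R,v=.15)
print(ctrl.servo_line([p[0],p[1],.008],v=.06,max_force=8))
s0=ctrl.sense();print(s0["eef_pos"],s0["ft_force"])
ctrl.close_gripper(20)
s1=ctrl.sense();print(s1["opening"],s1["grip_force"],s1["ft_force"],s1["ft_torque"])
hit=ctrl.servo_line(s1["eef_pos"]+u*.036,v=.013,max_force=3.0)
s2=ctrl.sense();print(hit,(s2["eef_pos"]-s1["eef_pos"])@u,s2["ft_force"],s2["time_s"])
```

```text
False
[ 0.6573 -0.129   0.0084] [ 0.0815  0.2749 -0.1249]
0.039444896105802645 23.84699910879135 [-0.8091 -2.9166  2.8995] [-0.7446 -0.0306  0.1021]
True -2.4326052006181338e-05 [-1.076   0.4072  4.3286] 9.9917
```

Run:
```python
from h import *
np.set_printoptions(precision=4,suppress=True)
u=np.array([np.cos(.062),np.sin(.062),0])
ctrl.hold(.3)
s0=s1=ctrl.sense();print(s1["eef_pos"],s1["ft_force"])
hit=False;tot=0
while not hit and tot<.04 or tot<.024 and s2["time_s"]<16:
    a=ctrl.sense()["eef_pos"];d=min(.012,.042-tot)
    if d<.001:break
    hit=ctrl.servo_line(s0["eef_pos"]+u*(tot+d),v=.02,max_force=2.6)
    s2=ctrl.sense();tot=(s2["eef_pos"]-s0["eef_pos"])@u
    print(hit,tot,s2["ft_force"],s2["ft_force"]@u,s2["opening"],s2["time_s"])
```

```text
[ 0.6574 -0.1299  0.0086] [-1.4417  3.5334  5.5425]
True 0.00862751653377417 [ 2.5323 -0.2516  2.1205] 2.51187448493799 0.03969559134272502 10.7667
True 0.008720431608423748 [-0.3354  0.3146  4.1126] -0.3152493257680745 0.039565172131633075 10.9917
False 0.020871237577298005 [0.7322 1.757  3.3509] 0.8396386972907179 0.03978337600855118 11.7333
True 0.029324848849258088 [-0.1174  0.4508  4.8907] -0.08921802597636712 0.03969473965426067 12.2167
```

Run:
```python
from h import *
np.set_printoptions(precision=3,suppress=True)
u=np.array([np.cos(.062),np.sin(.062),0])
def f():
    ctrl.hold(.15);return np.mean([(ctrl.hold(.02),ctrl.sense()["ft_force"])[1] for _ in range(5)],0)
p=ctrl.sense()["eef_pos"];F=f();print(F,F@u)
for i in range(1,5):
    h=ctrl.servo_line(p+u*.0007*i,v=.01);F=f();s=ctrl.sense();print(h,(s["eef_pos"]-p)@u,F,F@u)
    if F@u<-2.7:break
o=look("wrist",["weight_mid"],1,"pics/w3.png");cv2.imwrite("pics/w3.png",cv2.resize(cv2.imread("pics/w3.png"),(768,576)))
print(s["time_s"])
```

```text
[ 0.978 -0.577  3.134] 0.9405068021225601
False 1.026042387195729e-05 [-1.934 -0.16   6.029] -1.9402490849625038
False 2.0441271413068374e-05 [-4.375 -0.472  7.317] -4.395512460223682
13.4417
```

View pics/w3.png

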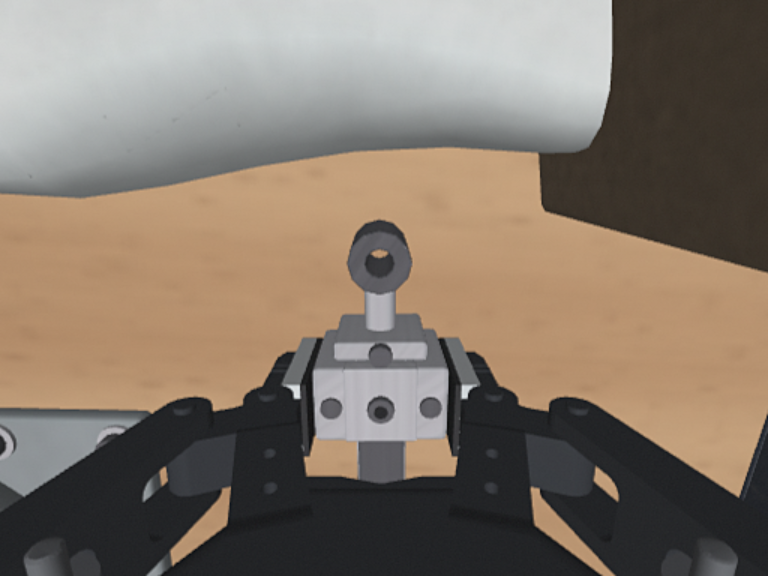

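The push reached about 4.4 N with no further travel, and the picture shows the weight at (380,400) hard against the collar. I'll release, look at the lever again, and then take it at the balance point.

Run:
```python
from h import *
np.set_printoptions(precision=4,suppress=True)
ctrl.ungrasp()
x=[.5888,-.1332,.062,.033]
p=place(x,(.06,0,0));ctrl.servo_line([p[0],p[1],.14],v=.2)
o=look("wrist",["lever_bore","lever_neck","weight_mid"],3,"pics/w4.png")
x,r=fit(o,x);print(x,r.round(1).tolist())
im=cv2.imread("pics/w4.png");k=o[0][0]
for l in[(0,0,.0375),(.085,.02,.038),(.085,-.02,.038),(.109,.02,.038),(.109,-.02,.038),(.138,0,.03),(.047,.008,.027),(.047,-.008,.027)]:
    cv2.circle(im,tuple(proj(k,place(x,l)).round().astype(int).tolist()),2,(0,0,255),-1)
cv2.imwrite("pics/w4b.png",cv2.resize(im,(768,576)));print(ctrl.sense()["time_s"])
```

```text
[ 0.5887 -0.1338  0.079   0.0335] [[-0.3, 0.8], [0.0, -1.0], [-1.1, -0.3], [0.1, -1.6], [1.2, 0.7], [-0.5, -0.2], [0.3, -0.0], [-0.9, 0.7], [1.4, 0.5]]
15.4917
```

View pics/w4b.png

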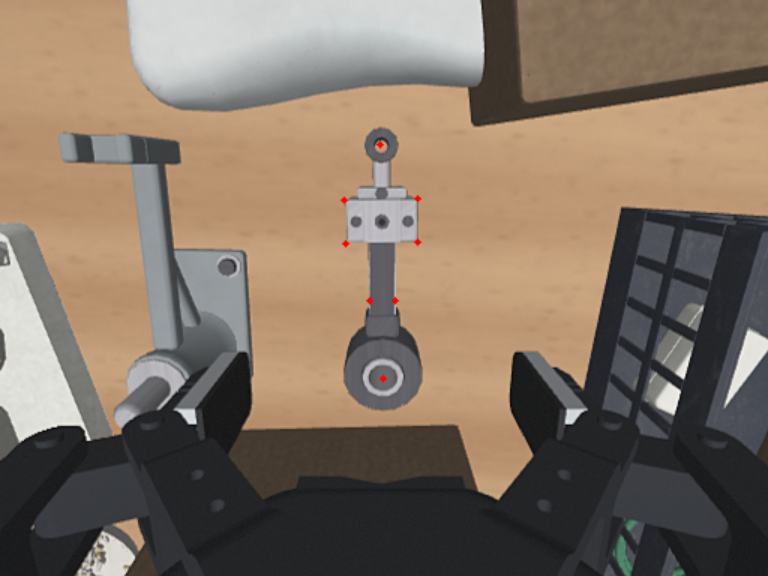

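The weight is still at the collar and the overlay fits. A collar-like boss by the hub ends at about x=39 mm, so I'll grip at 51 mm, clear of it and within tolerance.

Run:
```python
from h import *
np.set_printoptions(precision=4,suppress=True)
x=[.5887,-.1342,.075,.033]
R=[np.pi,0,x[2]];p=place(x,(.051,0,0))
ctrl.servo_line([p[0],p[1],.07],rotation=R,v=.15)
print(ctrl.servo_line([p[0],p[1],.004],v=.07,max_force=8))
ctrl.close_gripper(80);ctrl.hold(.1)
s=ctrl.sense();print(s["eef_pos"],s["opening"],s["grip_force"],s["ft_force"],s["ft_torque"])
q=s["eef_pos"]
ctrl.servo_line([q[0],q[1],.03],v=.06)
s=ctrl.sense();print(s["eef_pos"],s["opening"],s["ft_force"],s["ft_torque"])
ctrl.servo_line([q[0],q[1],.165],v=.15)
ctrl.hold(.2);s=ctrl.sense();print(s["eef_pos"],s["eef_rot"],s["opening"],s["ft_force"],s["ft_torque"])
look("wrist",[],1,"pics/w5.png");cv2.imwrite("pics/w5.png",cv2.resize(cv2.imread("pics/w5.png"),(768,576)))
o=look("wrist",["lever_bore","lever_neck","weight_mid"],2)
x[0:2]=x[0:2]
f,r=fit(o,x,z=s["eef_pos"][2]-.004);print(f,r.round(1).tolist(),ctrl.sense()["time_s"])
st=look("wrist",["stand_tip","stand_fork","stand"],2)
y,r=fit(st,[.593,-.0113,.06,0]);print([q[1] for q in st],y,r.round(1).tolist())
```

```text
False
[ 0.6397 -0.1309  0.0044] 0.014035534512142107 79.09309029579163 [-1.2756 -2.1671  4.7379] [-0.4036  0.2685 -0.0483]
[ 0.6398 -0.1308  0.0301] 0.014451180794029015 [-0.294  -0.5998 -9.6455] [ 0.0091 -0.0064  0.0266]
[ 0.639  -0.1307  0.1638] [-3.141   0.0019  0.075 ] 0.014301244514862104 [-0.399   0.0845 -8.8046] [-0.0155 -0.0148  0.0108]
[ 0.5878 -0.1302  0.0455  0.0334] [[0.1, -2.4], [0.2, -2.6], [-0.1, 2.4], [-0.2, 2.7]] 20.225
['stand_tip', 'stand_fork', 'stand', 'stand_tip', 'stand_fork', 'stand'] [ 0.5916 -0.0103  0.0404  0.015 ] [[-0.8, 3.8], [0.2, -2.5], [-1.2, 0.2], [1.7, 4.0], [-0.1, -0.9], [0.0, -1.3]]
```

View pics/w5.png

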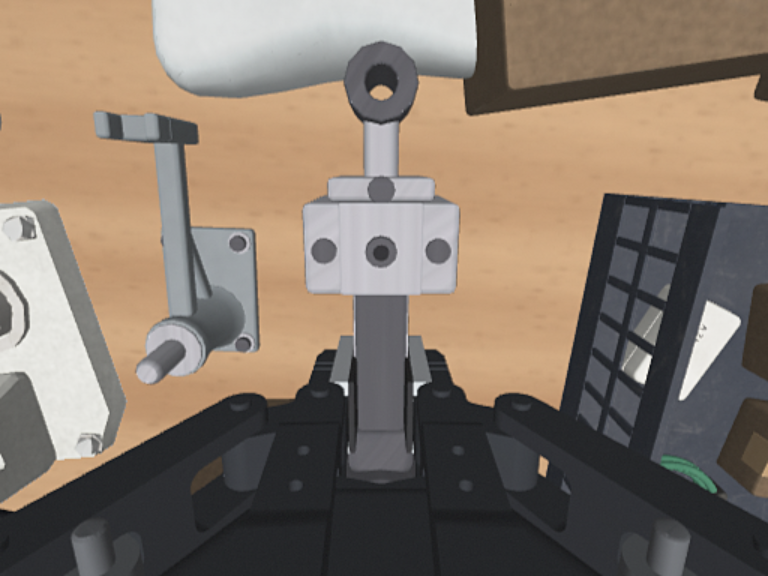

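The lever is held level at 8.8 N, and the stand shows at the left with its pin tip at (150,372) and fork near (148,127). I'll measure the stand from nearer and calibrate the wrist camera on the held lever.

Run:
```python
from h import *
np.set_printoptions(precision=4,suppress=True)
import pickle
N=["stand_tip","stand_fork","stand"];W=[];T=[]
g=[.593,-.0113,.06,0]
# held lever as predicted from tool pose, in the w5 picture (768 wide)
k=ctrl.get_calibration("wrist");s=ctrl.sense();e=s["eef_pos"];yw=.075
lx=[e[0]-.051*np.cos(yw),e[1]-.051*np.sin(yw),yw,.033,e[2]-.004]
for l in[(.138,0,.03),(.085,.02,.038),(.085,-.02,.038),(.097,0,.038)]:print(l,1.5*proj(k,place(lx,l)))
for i,(dx,y) in enumerate([(0,-.105),(-.0,-.08)]):
    print(ctrl.servo_line([.639+dx,y,.185],rotation=[np.pi,0,.06],v=.12,max_force=15));ctrl.hold(.1)
    o=look("wrist",N,3,f"pics/s{i}.png");W+=o
    y_,r=fit(o,g);print("wrist",y_,len(o),r.round(1).tolist())
for c in("top","scene"):
    o=look(c,N,2,f"pics/{c}2.png");T+=o;y_,r=fit(o,g);print(c,y_,len(o))
print("all wrist",fit(W,g)[0],"top+scene",fit(T,g)[0],ctrl.sense()["time_s"])
pickle.dump((W,T),open("st.pkl","wb"))
im=cv2.imread("pics/s1.png");k=W[-1][0];y=fit(W,g)[0]
for l in[(0,0,.1),(0,0,.07),(.123,0,.082),(.123,0,0.094)]:
    cv2.circle(im,tuple(proj(k,place(y,l)).round().astype(int).tolist()),1,(0,0,255),-1)
cv2.imwrite("pics/s1b.png",cv2.resize(im[:,:300],(750,600*384*5//(384*5)) if 0 else None,fx=1.56,fy=1.56,interpolation=cv2.INTER_CUBIC))
```

```text
(0.138, 0, 0.03) [384.5609  80.9281]
(0.085, 0.02, 0.038) [307.3163 297.1976]
(0.085, -0.02, 0.038) [461.3303 297.2279]
(0.097, 0, 0.038) [384.4215 251.702 ]
False
wrist [ 0.5927 -0.0105  0.051   0.015 ] 9 [[0.8, 4.4], [-0.7, -0.6], [0.6, -1.8], [-0.8, 1.0], [0.8, -0.7], [1.3, -1.7], [-1.2, 2.3], [-0.1, 0.2], [-0.3, -2.3]]
False
wrist [ 0.5924 -0.0105  0.0505  0.015 ] 9 [[-0.4, 2.0], [-0.1, 1.1], [-0.2, -2.8], [0.2, 1.6], [-0.8, -1.2], [0.0, 2.3], [-0.5, -0.0], [0.9, -2.8], [1.3, -0.6]]
top [ 0.5889 -0.0074  0.0618  0.015 ] 6
scene [ 0.5898 -0.0099 -0.088   0.015 ] 6
all wrist [ 0.5926 -0.0105  0.0508  0.015 ] top+scene [ 0.5893 -0.0087 -0.0421  0.015 ] 23.6083
```

View pics/s1b.png

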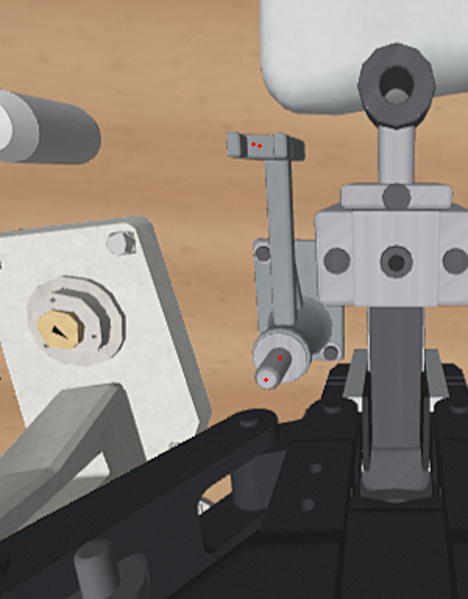

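Run:
```python
from h import *
import pickle
W,T=pickle.load(open("st.pkl","rb"));k=W[-1][0];y=[.5926,-.0105,.0508,0]
im=cv2.imread("pics/s1.png")[75:265,135:215];S=5
def ring(im,off,z,r,col):
    P=[ (proj(k,place(y,(r*np.cos(t),r*np.sin(t),z)))-[135,off]+.5)*S for t in np.linspace(0,6.29,60)]
    cv2.polylines(im,[np.array(P).round().astype(np.int32)],True,col,1)
def dot(im,off,l):cv2.drawMarker(im,tuple(((proj(k,place(y,l))-[135,off]+.5)*S).round().astype(int).tolist()),(0,0,255),0,9,1)
A=cv2.resize(im[140:190],None,fx=S,fy=S,interpolation=cv2.INTER_CUBIC);A0=A.copy()
ring(A,215,.1,.0075,(0,0,255));ring(A,215,.07,.0185,(0,255,0))
B=cv2.resize(im[5:40],None,fx=S,fy=S,interpolation=cv2.INTER_CUBIC);B0=B.copy()
dot(B,80,(.123,0,.082));dot(B,80,(.123,0,.094))
cv2.imwrite("pics/z.png",np.vstack([np.hstack([A,A0]),np.hstack([B,B0])]))
```

```text
(no output)
```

View pics/z.png

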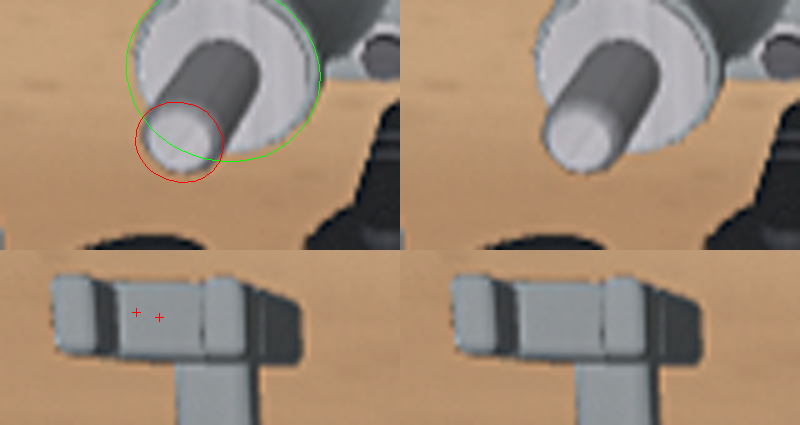

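Pixel check: the pin head sits about 0.7 px and the fork about 2.8 px right of the fit. The held lever also shows roughly a 0.9 mm sideways camera bias. The corrected stand is about (0.5929, -0.0122) with yaw 0.038, so I'll move there.

Run:
```python
from h import *
np.set_printoptions(precision=4,suppress=True)
st=np.array([.5929,-.0122]);yw=.038
t=st+.051*np.array([np.cos(yw),np.sin(yw)])
print(ctrl.servo_line([*t,.185],rotation=[np.pi,0,yw],v=.08,max_force=15))
print(ctrl.servo_line([*t,.1255],v=.06,max_force=15));ctrl.hold(.4)
for _ in range(1):
    s=ctrl.sense();print(s["eef_pos"],s["eef_rot"],s["ft_force"],s["ft_torque"],s["opening"])
    c=np.array([*t,.1244])-s["eef_pos"]
ctrl.servo_line(np.array([*t,.1255])+c,v=.02);ctrl.hold(.3)
s=ctrl.sense();print(s["eef_pos"],s["eef_rot"],s["time_s"])
a=cv2.cvtColor(ctrl.grab_frame("wrist"),cv2.COLOR_RGB2BGR);b=cv2.cvtColor(ctrl.grab_frame("scene"),cv2.COLOR_RGB2BGR)
e=s["eef_pos"];lx=[e[0]-.051*np.cos(yw),e[1]-.051*np.sin(yw),yw,.033,e[2]-.004];sp=[*st,yw,0]
kw=ctrl.get_calibration("wrist");ks=ctrl.get_calibration("scene")
def m(im,k,p,l,col):cv2.drawMarker(im,tuple(proj(k,place(p,l)).round().astype(int).tolist()),col,0,5,1)
for im,k in((a,kw),(b,ks)):
    for l in[(.138,0,.03),(.085,.02,.038),(.123,0,.018)]:m(im,k,lx,l,(0,0,255))
    for l in[(.046,.032,.01),(0,0,.1),(.123,0,.094)]:m(im,k,sp,l,(0,255,0))
q=proj(ks,[.64,-.01,.11]).astype(int)
b=cv2.resize(b[q[1]-70:q[1]+70,q[0]-75:q[0]+75],(400,373),interpolation=cv2.INTER_CUBIC)
b=np.vstack([b,np.zeros((11,400,3),np.uint8)]);a=a[:,60:460]
cv2.imwrite("pics/fin.png",np.hstack([a,b]))
```

```text
False
False
[ 0.6439 -0.0103  0.1256] [-3.1416 -0.0001  0.038 ] [ 0.3733  0.2544 -8.9846] [-0.0048 -0.0356 -0.0241] 0.014491692651920763
[ 0.6439 -0.0103  0.1243] [-3.1416 -0.0002  0.038 ] 26.725
```

View pics/fin.png

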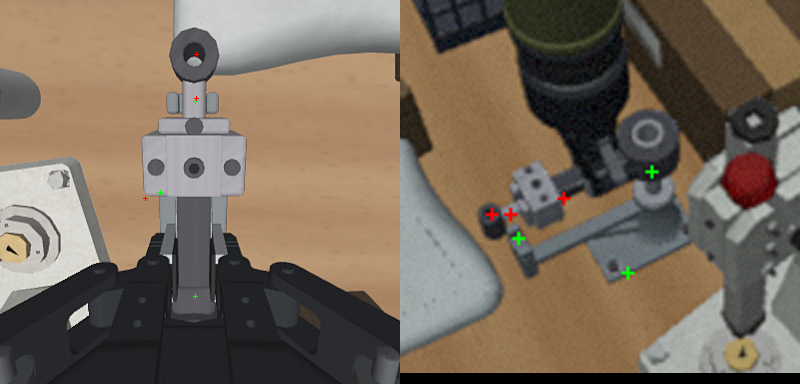

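Run:
```python
import cv2,numpy as np
g=cv2.imread("pics/fin.png").astype(int)
for r0,r1,c0,c1 in((97,108,162,222),(120,128,155,235),(145,180,138,252)):
    x=g[r0:r1,c0:c1].mean(0);sat=(x.max(1)-x.min(1))
    d=np.abs(np.diff(sat));print([ (c0+i,int(sat[i])) for i in range(len(sat)) if sat[i]<30 and (i==0 or sat[i-1]>=30) or sat[i]>=30 and i and sat[i-1]<30])
print((g[102,162:222].max(1)-g[102,162:222].min(1)).tolist())
```

```text
[(167, 19), (195, 113), (197, 20), (218, 42)]
[(158, 19), (230, 73)]
[(143, 9), (246, 68)]
[69, 69, 70, 72, 43, 19, 11, 8, 7, 8, 9, 7, 8, 8, 8, 10, 4, 5, 7, 8, 5, 5, 5, 6, 5, 5, 4, 6, 6, 6, 6, 7, 6, 255, 6, 6, 7, 5, 5, 6, 6, 5, 5, 4, 5, 11, 8, 8, 8, 8, 8, 7, 9, 8, 11, 12, 46, 77, 71, 72]
```

The fork horns are centred at column 192.0 and the neck and collar at about 194, so the fork is roughly 1.3 mm further to +y. I'll make a small correction, check once, and hand in.

Run:
```python
from h import *
np.set_printoptions(precision=4,suppress=True)
st=np.array([.5929,-.0113]);yw=.042
t=st+.051*np.array([np.cos(yw),np.sin(yw)])
ctrl.servo_line([*t,.1244],rotation=[np.pi,0,yw],v=.02,max_force=15);ctrl.hold(.5)
s=ctrl.sense();print(s["eef_pos"],s["eef_rot"],s["ft_force"],s["time_s"])
g=ctrl.grab_frame("wrist").astype(int)[:,60:460]
for r0,r1,c0,c1 in((97,108,160,225),(120,128,150,240)):
    x=g[r0:r1,c0:c1].mean(0);sat=x.max(1)-x.min(1);w=np.where(sat<30)[0]+c0;print(w[0],w[-1],(w[0]+w[-1])/2)
o=look("wrist",["weight_mid","lever_neck"],2)
f,r=fit(o,[*st,yw,.033],z=s["eef_pos"][2]-.004);print(f)
for c in("top","scene"):
    o=look(c,["stand_tip","lever_bore","lever_neck","stand_fork"],1);k=o[0][0] if o else None
    print(c,[(q[1],(q[2]-proj(k,place([*st,yw,0],LOC[q[1]])+([0,0,.12] if q[1][0]=="l" else 0))).round(1)) for q in o])
s=ctrl.sense();print(s["eef_pos"],s["dq"],s["time_s"])
if abs(s["eef_pos"][2]-.1244)<.004 and s["opening"]>.012: print(ctrl.close_job())
```

```text
[ 0.6439 -0.0092  0.1244] [-3.1416  0.      0.042 ] [ 0.8087  0.612  -8.7905] 27.575
169 220 194.5
158 229 193.5
[ 0.5924 -0.0133  0.0703  0.0332]
top []
scene [('stand_tip', array([0.7, 1.8])), ('lever_bore', array([2.3, 1.8])), ('lever_neck', array([-2.6, -3.6])), ('stand_fork', array([-4. , -6.7]))]
[ 0.6438 -0.0092  0.1244] [ 0.001   0.0002  0.0003 -0.0015 -0.0007 -0.0003] 28.425
the job is handed in; nothing more can be done
None
```

The job is handed in: the weight is against the stop collar and the lever is held level over the stand, its underside about 2 cm above the pin's tip. The neck is lined up over the fork in the last picture, but the gripper hid the bore and pin, so their centring comes from earlier measurements, good to a millimetre or two.

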